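# Fit the idler roller and hold the tensioner back

### The arm

A 6-joint arm with a two-finger parallel gripper is mounted at the origin on the work surface. World frame = base frame: x ahead of the robot, y to its left, z up, the work surface at z = 0. Lengths are in m, angles in degrees, forces in N, time in s.
With the tool pointing down it reaches from about 0.4 to 0.825 m from the base axis. Payload 7 kg.
Tool frame: the origin (TCP) lies at the very end of the fingers, on their centre line; the grasp point (between the pads) lies 19 mm behind it; x points along the fingers, z is the direction in which the jaws open and shut, and the axes are right-handed (so a half turn about x gives the same grasp; the last joint's range is limited). The gripper opens to 88 mm and grips with 3 to 60 N. Pads are 19 mm wide; open, the fingers measure 130 mm over their backs; the gripper's body (78 mm by 193 mm) begins 47 mm behind the grasp point.
Start: joints at [-54.712, 20.546, 0.682, 0, -70.136, -16.507], TCP at [0.217, -0.639, 0.227] pointing down, gripper open.
Joint ranges: [-176.03, 176.03], [-82.01, 121.73], [-58.28, 71.71], [-173.87, 95.51], [-174.79, -0.11], [-173.66, 173.66]. Speed limits (degrees/s): [136.94, 136.94, 172.46, 180, 180, 180].

### API

Orientations are given as [roll, pitch, yaw] about the fixed x, y, z axes, in that order (R = Rz(yaw) Ry(pitch) Rx(roll)).
In Python, from plant import * gives the robot as it stands.
- The arm moves only by the tool arm_command, never from a script. Its argument "commands" is one flat list of numbers, 5 for each row, row after row: the shift along the tool's x, y, z in mm, then the turn about the tool's x in degrees, then the opening in per cent of the stroke, from 0 (shut) to 100 (fully open). A call has 1 to 5 rows; each row shifts and turns the pose as measured when the row begins, along the tool's axes as they then stand; what a row does not reach is not made up. A row lasts 1/8 s, in which the tool goes at most 62.5 mm and 10.7 degrees, less where a joint would pass 70% of its speed; a pose out of reach is approached as far as the arm can. A call is refused whole if a number of a shift passes 62.5 or a number of a turn 10.7, either way. A call with a gripper value outside its range is refused whole. The fingers move at their own pace and stop on an object; the grip force is fixed at half the most. Time passes only in rows, so rows that do not move let the fingers close. It gives the time, the measured TCP pose, the force and the opening at its end, in the units of the state.
- get_obs(): the state, without advancing time (a new reading comes with each control period).
- snapshot(name): name is "side" or "top"; returns a dict with "frame" (420x560x3 uint8, blue, green, red), "fov_y" (degrees; the focal length in pixels is half the picture's height over the tangent of half this angle, whatever the lens; pixels are square), "cx", "cy" (the principal point, pixels), "world_to_cam" (4x4, takes a point from world to camera coordinates). Camera axes: x right, y up, looking along -z (the intrinsics and any distortion apply to the point x, -y, -z); pixel columns grow to the right and rows downward; lengths in m; the calibration is good to about 2 mm. A picture is of the moment at which its call begins. There is no depth.
- close_job(): hands the job in, once; it reports no verdict.
The state is a dict: "clock": time; "joint_pos": joint angles; "qvel": joint speeds; "tau": joint torques, N m; "tool_pos": TCP position; "orientation": TCP orientation; "force": force on the tool from outside, world axes, zero at the start; "moment": the same for the moment, N m; "opening": finger opening in m.
Only numpy, scipy, OpenCV 4.12 (cv2) and the standard library are available. Lean on these libraries where they do the work, as an engineer would, in place of code of your own. Each camera call takes 0.05 s, during which the arm holds its last target. There are 200 camera calls.

### The job

Lift the flanged steel idler roller out of the open parts box and set it down over the upright post on the sprung tensioner arm, so that it sits fully home on the arm. Then push the arm back by the upright peg at its tip, past the ratchet click and well beyond it towards the back stop, and finish while still holding it there with the gripper against the spring, so that the pawl carries no load and a belt can be slipped on. Leave the other parts and tools where they lie.

Things in the scene. Friction and masses are not known exactly. Their poses are not given: they have to be found in the camera images.
- idler: the steel idler roller: a flanged spool 30 tall with flanges of 44 diameter (6 thick, top and bottom), barrel 40 diameter, and a through bore of 19 diameter along its z; about 0.22 kg. It stands upright in the parts box in one of four places. Origin: centre of its underside, z up
- parts_box: fixed open wooden parts box, outside 200 (x) by 280 (y) by 60 tall, walls and floor 8 thick; its hinged lid is folded back on the +x side, sloping from the rim down to the bench over 185. Four parts stand on its floor near x = +-45, y = +-65. Origin: centre of the underside on the bench, z up
- tensioner_bed: fixed green-painted steel bed plate of the tensioner, 160 (x) by 250 (y) by 12 thick, carrying the pivot, the arm, the brass pawl slider and a back stop block (30 tall). Origin: centre of the underside on the bench; +x is the way the arm's tip is pushed, z up
- pivot (a point): point on the vertical pivot axis of the arm, at the height of the arm's top face (36 over the bench; the coil spring and pin on the pivot stand 29 above that). Fixed to the bed, axes of the bed. At joint 0 the arm points from here along +y of the bed; the post is 105 and the peg 175 along it
- tensioner_arm (a joint): swing of the arm in rad: 0 at rest, growing as the tip is pushed towards +x of the bed (clockwise seen from above), 0.54 at the back stop. A spring drives it back to 0: about 3 N at the peg at 0, 8 N at 0.54. The pawl rides up the ratchet tooth from about 0.1, adding 2 to 4 N near 0.2, and clicks in at about 0.38, where it catches the arm if let go
- pawl (a joint): travel in m of the brass pawl slider away from the pivot: 0 at rest against the arm's hub, up to about 0.005 as the tooth lifts it, back to 0 with the click
- post_seat (a point): centre of the foot of the upright steel post, on the arm's flat top face where the idler's underside comes to rest (36 over the bench). z up, y along the arm towards its tip. The post is 14 diameter and 42 tall with its top 8 coned to 5 diameter; the arm is 23 wide here and 14 thick
- post_tip (a point): centre of the top of the post, 42 above post_seat, axes as post_seat
- push_peg: upright round steel peg at the arm's tip, 14 diameter, 50 tall from the arm's top face (36 to 86 over the bench), to be pushed towards +x of the bed. It turns freely about its own axis like a roller sleeve. Origin: centre of its foot, z up
- cam_disc_1: brass egg-shaped cam disc, one of two alike, bystander lying in the parts box: 12 thick, a round of radius 21 with a lobe of radius 12 centred 16 off along its x. Origin: centre of the round's underside
- cam_disc_2: brass egg-shaped cam disc, one of two alike, bystander lying in the parts box: 12 thick, a round of radius 21 with a lobe of radius 12 centred 16 off along its x. Origin: centre of the round's underside
- contact_block: brown bakelite contact block, bystander in the parts box, 50 (x) by 34 (y), 22 tall with a 20 wide rib up to 32. Origin: centre of the underside
- counterweight_slug: heavy dark iron slug, bystander on the bench, 46 diameter, 70 tall. Origin: centre of the underside
- door_catch: bent steel door catch, bystander on the bench, 80 by 30, 36 tall at its hooked +x end. Origin: centre of the underside
- screwdriver: screwdriver, bystander lying on the bench, 180 long along its x, up to about 30 tall
- wrench: flat wrench, bystander lying on the bench, 170 long along its x
Things that resemble listed ones, but are neither listed nor needed, are in the scene too. What is shaped like the idler but green, pink or turquoise is not meant.

How it is judged:
By the outcome, as a careful person would: the job done as asked, in the order asked, and still so for the second after the job is handed in, while the arm keeps its last pose, push and grip.
It also fails if it takes over 58 s, if anything falls off the work surface, if the arm or the gripper's body presses on something with over 40 N, if the wrist force passes 120 N, or if a joint passes its speed limit or range.

## Working session

There is one attempt and no reset: what is moved stays moved. The work goes in short steps, Python scripts to look and compute and a tool call to move; the robot and the scene stay as the last step left them, time stands still between calls to the robot, and variables do not carry over. Pictures are saved under pics/ and viewed, about 8 in all and at most 12, crops included, and the job is handed in when it is done.

Besides the shell and the picture viewer there is one more tool, called after "Emit:" by a JSON object that holds its "fn" and its "kwargs", one argument or row to a line. arm_command: Moves the arm, as the interface text tells. Its arguments: {"type":"object","properties":{"commands":{"type":"array"}},"required":["commands"]}

```bash
ls; mkdir -p pics; cat > h.py <<'E'
from plant import *
import numpy as np, cv2
from scipy.optimize import least_squares
def snap(n,f=None):
    s=snapshot(n)
    if f: cv2.imwrite('pics/'+f,s['frame'])
    return s
def K(s):
    f=s['frame'].shape[0]/2/np.tan(np.radians(s['fov_y']/2)); return f,s['cx'],s['cy']
def proj(s,P):
    P=np.atleast_2d(P); c=(s['world_to_cam']@np.c_[P,np.ones(len(P))].T).T
    f,cx,cy=K(s); return np.c_[cx+f*c[:,0]/-c[:,2], cy-f*c[:,1]/-c[:,2]]
def ray(s,u,v):
    f,cx,cy=K(s); d=np.array([(u-cx)/f,-(v-cy)/f,-1]); M=np.linalg.inv(s['world_to_cam'])
    return M[:3,3],M[:3,:3]@d
def onz(s,u,v,z):
    o,d=ray(s,u,v); return o+d*(z-o[2])/d[2]
def tri(a,b):
    # a,b=(s,u,v): midpoint and gap
    o1,d1=ray(*a);o2,d2=ray(*b)
    t=np.linalg.lstsq(np.c_[d1,-d2],o2-o1,rcond=None)[0]
    p,q=o1+d1*t[0],o2+d2*t[1]; return (p+q)/2,np.linalg.norm(p-q)
E
python3 - <<'E'
from h import *
for n in('top','side'):
    s=snap(n,n+'0.png'); print(n,[k for k in s],s['fov_y'],s['cx'],s['cy'],np.linalg.inv(s['world_to_cam'])[:3].round(3).tolist(), s.get('dist'))
print(get_obs())
E
```

```text
pics
top ['frame', 'fov_y', 'cx', 'cy', 'world_to_cam'] 44.8673811707286 279.48302933697465 205.76765591054735 [[-0.02, 0.989, -0.148, 0.347], [-1.0, -0.018, 0.011, -0.057], [0.008, 0.148, 0.989, 1.156]] None
side ['frame', 'fov_y', 'cx', 'cy', 'world_to_cam'] 48.46064814125346 278.2129521964323 201.2594556360227 [[-0.92, 0.225, -0.322, 0.142], [-0.393, -0.553, 0.735, 0.811], [-0.012, 0.802, 0.597, 0.781]] None
{'clock': 0.1, 'joint_pos': array([-5.47119959e+01,  2.05877909e+01,  6.39362622e-01, -1.74965440e-02,
       -7.01382839e+01, -1.65066059e+01]), 'qvel': array([ 0.02749364, -0.09682031,  0.18745519,  0.13635335, -0.05105451,
        0.03083445]), 'tau': array([-5.59265245e-04, -5.84160304e+01,  2.93756837e+01,  7.01569989e+00,
        1.01481011e-02, -5.17498586e-05]), 'tool_pos': array([ 0.21714329, -0.63864454,  0.22571455]), 'orientation': array([  5.76694379,  89.91174111, 114.54238511]), 'force': array([-0.01919723, -0.07291398, -1.62737031]), 'moment': array([ 0.02374175, -0.03158142,  0.00153321]), 'opening': 0.0877827657399776}
```

View pics/top0.png

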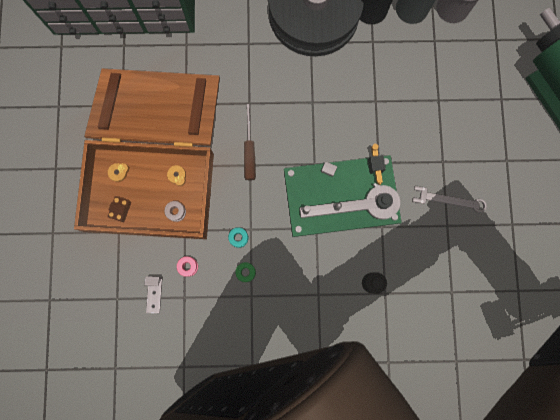

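View pics/side0.png

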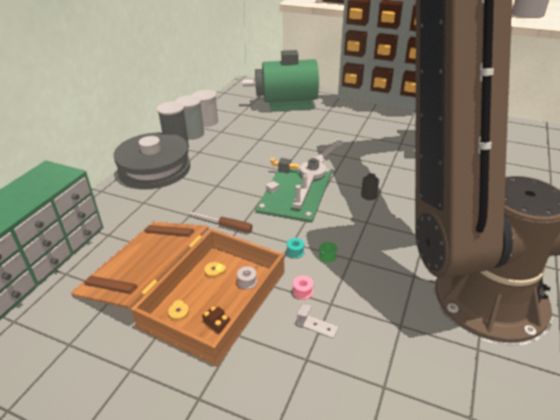

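Candidates (top view px): grey flanged ring in the box (174,211), side (247,277). Look-alikes: pink (187,266), turquoise (238,237) and green (246,272) outside the box; brass cams (117,172), (177,175) in it. I choose the grey one, to be checked in a close crop along with the tensioner.

```bash
python3 - <<'E'
import cv2,numpy as np
t=cv2.imread('pics/top0.png');s=cv2.imread('pics/side0.png')
def c(im,x,y,w,h,k): return cv2.resize(im[y:y+h,x:x+w],(w*k,h*k),interpolation=cv2.INTER_CUBIC)
# top row: tensioner top 130x100 ,side tensioner ; bottom: idler
a=c(t,280,138,130,100,3); b=c(s,250,150,130,100,3)
d=c(t,130,150,130,100,3); e=c(s,200,220,130,100,3)
cv2.imwrite('pics/crop1.png',np.vstack([np.hstack([a,b]),np.hstack([d,e])]))
E
```

```text
(no output)
```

View pics/crop1.png

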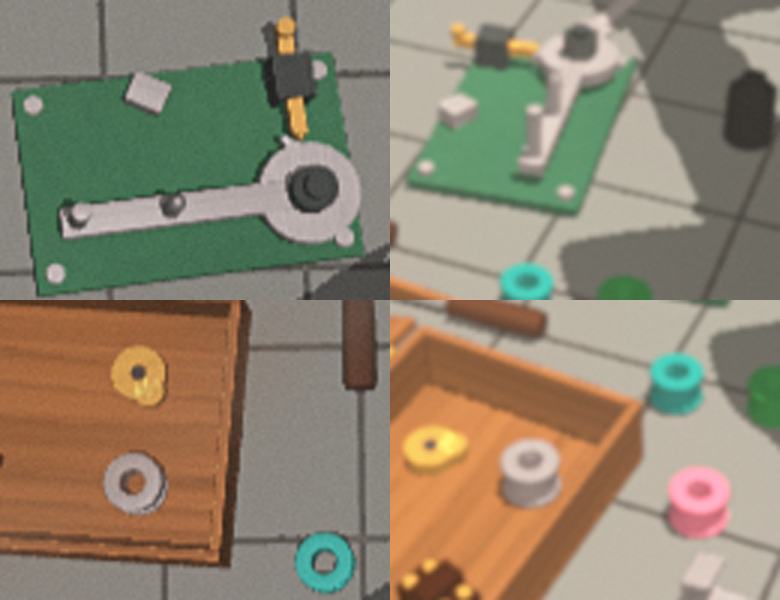

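Crop shows the grey idler in the box at top px (175,210.7), side px (246.7,273.3), clearly grey with flanges. The tensioner has post tip at top (337.3,205), side (304.3,175), and peg top at top (306,209), side (298.3,186). Next I fit poses from both views.

```bash
python3 - <<'E'
from h import *
t=snapshot('top');s=snapshot('side')
R=lambda a:np.array([[np.cos(a),-np.sin(a)],[np.sin(a),np.cos(a)]])
A,B,C,D=[(.08,.125),(.08,-.125),(-.08,-.125),(-.08,.125)]
obsT=[(A,284,168.7),(B,390.7,155.7),(C,400.7,222.3),(D,293.3,236.3)]
obsS=[(A,256.7,211),(D,312.7,221),(C,332.3,170.7)]
for name,(cam,ob) in dict(top=(t,obsT),side=(s,obsS)).items():
    W=np.array([onz(cam,u,v,.012)[:2] for _,u,v in ob]);P=np.array([o[0] for o in ob])
    r=least_squares(lambda p:((P@R(p[2]).T+p[:2])-W).ravel(),[.5,-.2,.1])
    print(name,'bed',r.x[:2],np.degrees(r.x[2]),(r.fun.reshape(-1,2)*1000).round(1).tolist())
for n,a,b in [('idler top',(175,210.7),(246.7,273.3)),('post tip',(337.3,204.7),(304.3,175)),('peg top',(306.3,209),(298.3,186))]:
    p,g=tri((t,*a),(s,*b)); print(n,p.round(4),'gap',round(g,4),'top@z',onz(t,*a,.038)[:2].round(4),onz(t,*a,.078)[:2].round(4),onz(t,*a,.086)[:2].round(4))
# box rim
for q in [(90,142),(213,150),(207,238),(77,231)]: print(q,onz(t,*q,.06)[:2].round(4))
E
```

```text
top bed [ 0.53913881 -0.21294809] 6.132866717729424 [[1.5, 1.0], [1.9, -0.1], [-1.9, -2.6], [-1.4, 1.7]]
side bed [ 0.53054525 -0.2045862 ] 6.605348706198978 [[3.0, 1.0], [-2.6, -0.6], [-0.4, -0.3]]
idler top [0.5067 0.1637 0.0317] gap 0.0028 top@z [0.5072 0.1629] [0.5014 0.1551] [0.5003 0.1535]
post tip [ 0.5059 -0.1935  0.0753] gap 0.0051 top@z [ 0.514  -0.1975] [ 0.508  -0.1925] [ 0.5068 -0.1915]
peg top [ 0.497  -0.1258  0.0846] gap 0.0041 top@z [ 0.5056 -0.1282] [ 0.4999 -0.1257] [ 0.4988 -0.1252]
(90, 142) [0.6611 0.3481]
(213, 150) [0.6382 0.0761]
(207, 238) [0.4433 0.0891]
(77, 231) [0.4637 0.3691]
```

Emit:
{"fn": "arm_command", "kwargs": {
  "commands": [0, 0, 0, 10, 100, 0, 0, 0, 10, 100, 0, 0, 0, 3.6, 100, 0, -40, 48, 0, 60, 0, -40, 48, 0, 60]
}}

```text
clock: 0.82
tool_pos: [0.3048, -0.5512, 0.2236]
orientation: [42.9, 89.7, 126.9]
force: [0.9, -0.6, -0.5]
opening: 0.0727
```

```bash
cat >> h.py <<'E'
from scipy.spatial.transform import Rotation as Ro
def st():
    o=get_obs(); r,p,y=o['orientation']; phi=(y-r+180)%360-180
    print('t',round(o['clock'],2),'tcp',(o['tool_pos']*1000).round(1),'phi',round(phi,1),'pitch',round(p,1),'q',o['joint_pos'].round(0),'F',o['force'].round(1),'open',round(o['opening']*1000,1)); return o
def go(o,target):
    M=Ro.from_euler('xyz',o['orientation'],degrees=True); print('to go (tool mm)',(M.inv().apply(np.array(target)-o['tool_pos'])*1000).round(1))
E
python3 -c "
from h import *
go(st(),[.5,-.3,.227])"
```

```text
t 0.82 tcp [ 304.8 -551.2  223.6] phi 84.0 pitch 89.7 q [-43.  17.  -5.  -0. -68. -53.] F [ 0.9 -0.6 -0.5] open 72.7
to go (tool mm) [  -3.  -167.8  270.3]
```

Emit:
{"fn": "arm_command", "kwargs": {
  "commands": [0, -33, 52, 0, 60, 0, -33, 52, 0, 60, 0, -33, 52, 0, 60, 0, -33, 52, 0, 60, 0, -33, 52, 0, 60]
}}

```text
clock: 1.45
tool_pos: [0.4988, -0.3049, 0.2235]
orientation: [40.2, 89.7, 124.2]
force: [1.1, 0.1, 0.0]
opening: 0.0525
```

```bash
python3 -c "
from h import *
go(st(),[.507,.1635,.15])"
```

```text
t 1.45 tcp [ 498.8 -304.9  223.5] phi 83.9 pitch 89.7 q [-12.  12. -11.  -0. -67. -84.] F [1.1 0.1 0. ] open 52.5
to go (tool mm) [ 75.2  41.2 466.4]
```

Emit:
{"fn": "arm_command", "kwargs": {
  "commands": [0, 5, 62, 0, 60, 0, 5, 62, 0, 60, 0, 6, 62, 0, 60, 0, 6, 62, 0, 60, 0, 6, 62, 0, 60]
}}

```text
clock: 2.08
tool_pos: [0.5048, 0.0077, 0.2238]
orientation: [40.7, 89.7, 124.7]
force: [1.2, 1.3, -0.5]
opening: 0.0527
```

Emit:
{"fn": "arm_command", "kwargs": {
  "commands": [5, 6, 62, 0, 66, 5, 5, 62, 0, 66, 20, 1, 36, 0, 66, 25, 0, 0, 0, 66, 20, 0, 0, 0, 66]
}}

```text
clock: 2.7
tool_pos: [0.5094, 0.1755, 0.1499]
orientation: [-12.3, 89.6, 72.0]
force: [0.2, -0.7, -0.0]
opening: 0.0579
```

```bash
python3 - <<'E'
from h import *
o=st(); go(o,[.507,.1635,.1])
t=snap('top');s=snap('side')
a=cv2.resize(t['frame'][150:250,100:230],None,fx=3,fy=3,interpolation=3)
b=cv2.resize(s['frame'][190:340,180:310],None,fx=3,fy=3,interpolation=3)
a=np.vstack([a,np.zeros((150,390,3),np.uint8)])
cv2.imwrite('pics/c2.png',np.hstack([a,b]))
print(proj(t,o['tool_pos']),proj(s,o['tool_pos']))
E
```

```text
t 2.7 tcp [509.4 175.5 149.9] phi 84.4 pitch 89.6 q [  40.   11.  -23.   -0.  -56. -135.] F [ 0.2 -0.7 -0. ] open 57.9
to go (tool mm) [ 49.8   1.3 -12.5]
[[157.79462869 201.96229709]] [[239.32623034 235.88597066]]
```

View pics/c2.png

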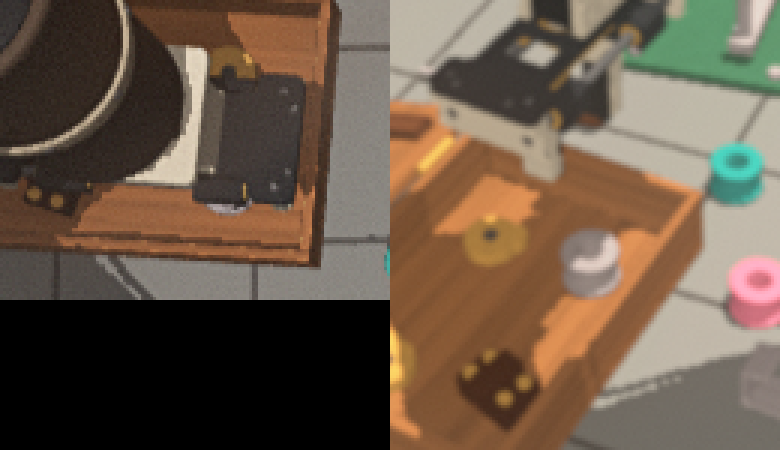

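```bash
python3 - <<'E'
from h import *
o=st(); s=snapshot('side'); p=o['tool_pos']; M=Ro.from_euler('xyz',o['orientation'],degrees=True)
for z in (29,40,50): print(z,proj(s,p+M.apply([0,-.0095,z/1000])),proj(s,p+M.apply([0,.0095,z/1000])))
go(o,[.507,.1635,.08])
print(proj(s,[[.507,.1635,.038],[.507,.1635,.008]]))
E
```

```text
t 2.8 tcp [508.4 174.3 148.7] phi 84.3 pitch 89.7 q [  40.   11.  -23.   -0.  -56. -135.] F [ 0.  -0.3 -0. ] open 57.7
29 [[228.37811944 242.92017195]] [[236.2569998  245.87842975]]
40 [[225.33260614 246.13086287]] [[233.25238516 249.13945895]]
50 [[222.52012748 249.09588021]] [[230.47732564 252.15134274]]
to go (tool mm) [ 68.7   0.2 -11.3]
[[245.86886016 271.05705225]
 [246.58386433 280.51735275]]
```

Emit:
{"fn": "arm_command", "kwargs": {
  "commands": [30, 0, -11, 0, 72, 40, 0, 0, 0, 72, 20, 0, 0, 0, 72, 0, 0, 0, 0, 72]
}}

```text
clock: 3.35
tool_pos: [0.5121, 0.1648, 0.0635]
orientation: [-35.0, 89.3, 49.3]
force: [0.5, -0.3, -0.1]
opening: 0.0632
```

```bash
python3 - <<'E'
from h import *
o=st(); p=o['tool_pos']; M=Ro.from_euler('xyz',o['orientation'],degrees=True)
t=snap('top');s=snap('side')
f=cv2.resize(s['frame'][200:320,180:310],None,fx=6,fy=6,interpolation=3)
h=o['opening']/2
for z in (-h-.021,-h,h,h+.021):
  for y in(-.0095,.0095):
    q=(proj(s,p+M.apply([0,y,z]))[0]-[180,200]+.5)*6
    cv2.circle(f,tuple(int(v) for v in q),3,(255,0,255),-1)
cv2.imwrite('pics/c3.png',f[:600])
go(o,[.507,.1635,.012])
E
```

```text
t 3.35 tcp [512.1 164.8  63.5] phi 84.3 pitch 89.3 q [  39.   17.  -29.   -0.  -43. -134.] F [ 0.5 -0.3 -0.1] open 63.2
to go (tool mm) [51.4  5.3 -2.3]
```

View pics/c3.png

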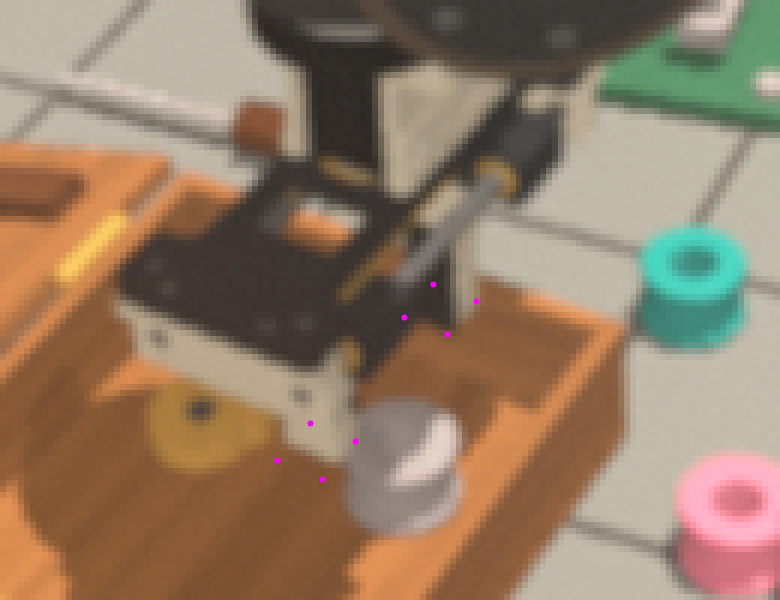

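```bash
python3 - <<'E'
from h import *
o=st(); s=snapshot('side')
for q in[(246.7,273.3),(247,272),(246.5,272.5)]: print(onz(s,*q,.038).round(4))
print(np.array([[proj(s,[x,y,.038])[0].round(1).tolist() for x in(.502,.507,.512)] for y in(.1585,.1635,.1685)]).tolist())
E
```

```text
t 3.45 tcp [513.  165.5  64.9] phi 84.3 pitch 89.1 q [  39.   17.  -29.   -0.  -44. -134.] F [-0.8 -0.1  0.5] open 62.9
[0.5022 0.169  0.038 ]
[0.5034 0.1652 0.038 ]
[0.5037 0.167  0.038 ]
[[[248.9, 270.2], [246.9, 269.6], [244.9, 269.0]], [[247.9, 271.7], [245.9, 271.1], [243.9, 270.4]], [[246.9, 273.2], [244.9, 272.6], [242.8, 271.9]]]
```

Emit:
{"fn": "arm_command", "kwargs": {
  "commands": [15, 8, 0, 0, 72, 20, 0, 0, 0, 72, 16, 0, 0, 0, 72, 0, 0, 0, 0, 72]
}}

```text
clock: 4.0
tool_pos: [0.5095, 0.1699, 0.0193]
orientation: [-42.5, 88.4, 41.9]
force: [0.3, 0.1, -0.4]
opening: 0.0633
```

```bash
python3 - <<'E'
from h import *
o=st(); go(o,[.505,.165,.012])
E
```

```text
t 4.0 tcp [509.5 169.9  19.3] phi 84.4 pitch 88.4 q [  39.   20.  -32.   -0.  -36. -135.] F [ 0.3  0.1 -0.4] open 63.3
to go (tool mm) [ 7.1  4.2 -5.5]
```

Emit:
{"fn": "arm_command", "kwargs": {
  "commands": [8, 5, -6, 0, 72, 0, 0, 0, 0, 72, 0, 0, 0, 0, 45, 0, 0, 0, 0, 40, 0, 0, 0, 0, 30]
}}

```text
clock: 4.62
tool_pos: [0.5057, 0.1656, 0.0138]
orientation: [-43.5, 88.1, 40.9]
force: [-0.1, 0.1, -1.0]
opening: 0.0438
```

Emit:
{"fn": "arm_command", "kwargs": {
  "commands": [0, 0, 0, 0, 30, 0, 0, 0, 0, 30]
}}

```text
clock: 4.88
tool_pos: [0.5057, 0.1656, 0.0138]
orientation: [-43.5, 88.1, 40.9]
force: [0.8, -0.1, -0.9]
opening: 0.0438
```

```bash
python3 - <<'E'
from h import *
o=st(); go(o,[.505,.165,.012])
E
```

```text
t 4.88 tcp [505.7 165.6  13.8] phi 84.4 pitch 88.1 q [  39.   20.  -33.   -0.  -35. -135.] F [ 0.8 -0.1 -0.9] open 43.8
to go (tool mm) [ 1.8  0.7 -0.7]
```

Emit:
{"fn": "arm_command", "kwargs": {
  "commands": [0, 0, 0, 0, 58, 0, 0, 0, 0, 58, 4, 0, 0, 0, 58, 0, 0, 0, 0, 58]
}}

```text
clock: 5.38
tool_pos: [0.5057, 0.1655, 0.0095]
orientation: [-43.5, 88.2, 40.9]
force: [-0.4, -1.0, -1.6]
opening: 0.0507
```

Emit:
{"fn": "arm_command", "kwargs": {
  "commands": [0, 0, 0, 0, 30, 0, 0, 0, 0, 30, 0, 0, 0, 0, 30]
}}

```text
clock: 5.75
tool_pos: [0.5057, 0.1656, 0.0094]
orientation: [-43.5, 88.2, 40.9]
force: [-0.2, 0.2, -0.1]
opening: 0.0441
```

Emit:
{"fn": "arm_command", "kwargs": {
  "commands": [-15, 0, 0, 0, 30, -30, 0, 0, 0, 30, -40, 0, 0, 0, 30, -40, 0, 0, 0, 30, 0, 0, 0, 0, 30]
}}

```text
clock: 6.38
tool_pos: [0.501, 0.1616, 0.1402]
orientation: [-42.6, 88.3, 41.8]
force: [0.6, -0.0, -3.2]
opening: 0.0436
```

```bash
python3 - <<'E'
from h import *
o=st(); go(o,[.508,-.193,.14])
E
```

```text
t 6.38 tcp [501.  161.6 140.2] phi 84.3 pitch 88.3 q [  39.   10.  -26.   -0.  -52. -135.] F [ 0.6 -0.  -3.2] open 43.6
to go (tool mm) [  -6.5  -42.  -352.1]
```

Emit:
{"fn": "arm_command", "kwargs": {
  "commands": [0, -7, -60, 0, 30, 0, -7, -60, 0, 30, 0, -7, -60, 0, 30, 0, -7, -60, 0, 30, 0, -7, -60, 0, 30]
}}

```text
clock: 7.0
tool_pos: [0.5043, -0.1445, 0.1331]
orientation: [-37.3, 88.3, 47.5]
force: [2.0, 0.3, -2.8]
opening: 0.0438
```

Emit:
{"fn": "arm_command", "kwargs": {
  "commands": [0, 0, 0, -10.5, 30, 0, 0, 0, -10.5, 30, 0, 0, 0, -10.5, 30, 0, 0, 0, -10.5, 30, 0, 0, 0, -10.5, 30]
}}

```text
clock: 7.62
tool_pos: [0.4978, -0.1502, 0.1284]
orientation: [-69.9, 88.6, 68.2]
force: [-0.3, -0.0, -2.4]
opening: 0.0436
```

Emit:
{"fn": "arm_command", "kwargs": {
  "commands": [0, 0, 0, -10.5, 30, 0, 0, 0, -10.5, 30, 0, 0, 0, -10.5, 30, 0, 0, 0, -10.5, 30, 0, 0, 0, -7, 30]
}}

```text
clock: 8.25
tool_pos: [0.4925, -0.1499, 0.1244]
orientation: [-97.4, 88.6, 91.1]
force: [-0.1, -0.9, -3.4]
opening: 0.0437
```

```bash
python3 - <<'E'
from h import *
o=st(); go(o,[.508,-.193,.14])
E
```

```text
t 8.25 tcp [ 492.5 -149.9  124.4] phi -171.6 pitch 88.6 q [  4.  11. -26.  -2. -52.   6.] F [-0.1 -0.9 -3.4] open 43.7
to go (tool mm) [-16.7  44.6  -9.1]
```

Emit:
{"fn": "arm_command", "kwargs": {
  "commands": [-7, 22, -5, 2, 30, -5, 22, -5, 0, 30, 0, 0, 0, 0, 30]
}}

```text
clock: 8.62
tool_pos: [0.5056, -0.1927, 0.1333]
orientation: [-83.7, 88.5, 102.8]
force: [0.7, 0.3, -3.8]
opening: 0.0437
```

```bash
python3 - <<'E'
from h import *
o=st(); go(o,[.508,-.193,.1])
p=o['tool_pos']
t=snap('top','t4.png');s=snap('side','s4.png')
a=cv2.resize(t['frame'][140:240,270:400],None,fx=3,fy=3,interpolation=3)
b=cv2.resize(s['frame'][110:235,240:370],None,fx=6,fy=6,interpolation=3)
print(proj(s,[p,[.508,-.193,.078],[.508,-.193,.036]]),proj(t,[p,[.508,-.193,.078]]))
cv2.imwrite('pics/c4.png',b[:600])
E
```

```text
t 8.62 tcp [ 505.6 -192.7  133.3] phi -173.5 pitch 88.5 q [ -1.  13. -22.  -2. -55.   9.] F [ 0.7  0.3 -3.8] open 43.7
to go (tool mm) [33.2  1.4 -2.5]
[[303.82914763 156.81313867]
 [302.6264357  173.97396069]
 [302.34285911 186.59081395]] [[340.73552917 201.79604455]
 [337.54288335 204.70011745]]
```

View pics/c4.png

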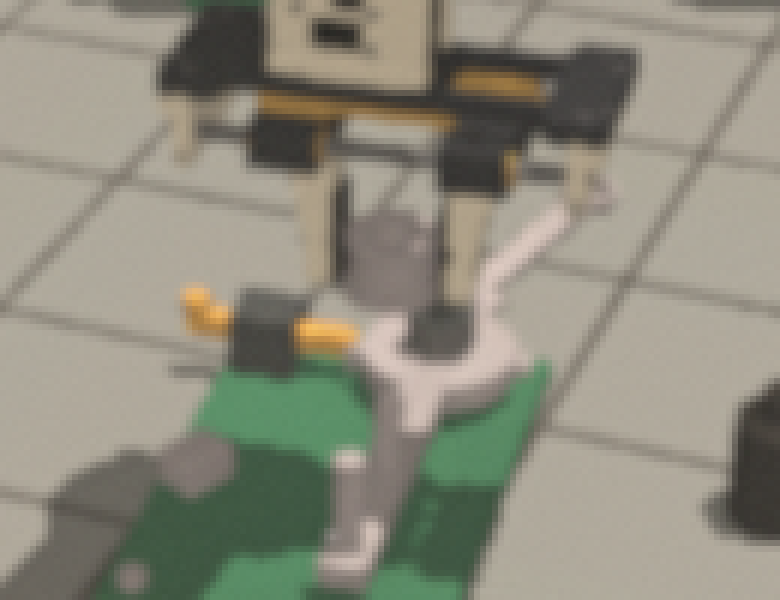

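```bash
python3 - <<'E'
from h import *
t=snapshot('top');s=snapshot('side')
out=[]
for cam,f,x,y in((t,'top0',295,180),(s,'side0',280,155)):
    im=cv2.imread(f'pics/{f}.png')[y:y+60,x:x+50]
    im=cv2.resize(im,None,fx=8,fy=8,interpolation=3)
    im=cv2.convertScaleAbs(im,alpha=1.2)
    a=np.radians(6.5); d=np.array([-np.sin(a),np.cos(a),0])
    P=np.array([.508,-.193,0]);G=P+.07*d
    for c,h0,r in((P,.078,.0025),(P,.070,.007),(G,.086,.007),(P,.036,.007),(G,.036,.007)):
        th=np.linspace(0,2*np.pi,40); pts=c+[0,0,h0]+np.c_[r*np.cos(th),r*np.sin(th),0*th]
        q=((proj(cam,pts)-[x,y]+.5)*8).astype(np.int32)
        cv2.polylines(im,[q],True,(0,0,255) if h0>.05 else (255,0,0),1)
    out.append(im)
cv2.imwrite('pics/c5.png',np.hstack(out))
E
```

```text
(no output)
```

View pics/c5.png

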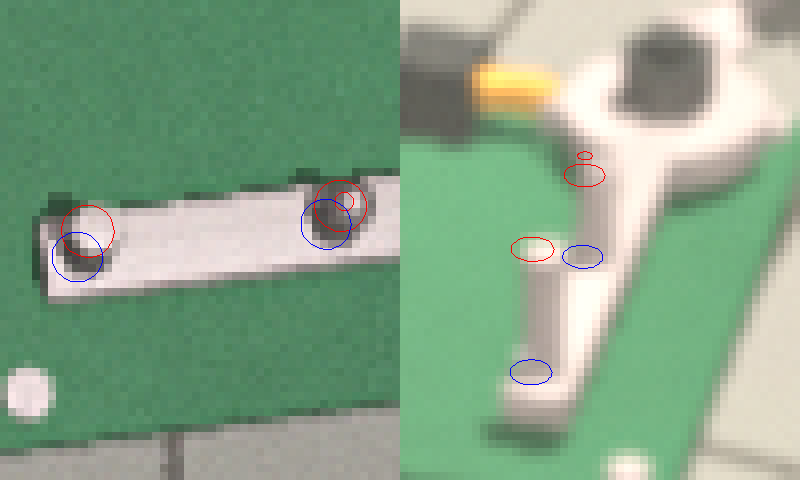

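Emit:
{"fn": "arm_command", "kwargs": {
  "commands": [20, 1, -2, 0, 30, 18, 0, 0, 0, 30, 12, 0, 0, 0, 30, 0, 0, 0, 0, 30]
}}

```text
clock: 9.32
tool_pos: [0.5066, -0.1891, 0.0823]
orientation: [-85.0, 88.5, 101.7]
force: [0.1, 0.3, -2.2]
opening: 0.0437
```

```bash
python3 - <<'E'
from h import *
o=st(); go(o,[.508,-.193,.06])
E
```

```text
t 9.32 tcp [ 506.6 -189.1   82.3] phi -173.3 pitch 88.5 q [ -1.  17. -25.  -2. -48.   9.] F [ 0.1  0.3 -2.2] open 43.7
to go (tool mm) [22.2  4.6 -1. ]
```

Emit:
{"fn": "arm_command", "kwargs": {
  "commands": [0, 4, -1, 0, 30, 3, 0, 0, 0, 30, 4, 0.3, 0, 0, 30]
}}

```text
clock: 9.7
tool_pos: [0.5095, -0.1934, 0.0766]
orientation: [-91.3, 88.5, 95.4]
force: [-0.4, 0.8, -2.7]
opening: 0.0442
```

```bash
python3 - <<'E'
from h import *
o=st(); go(o,[.508,-.193,.06])
s=snap('side','s5.png')
b=cv2.resize(s['frame'][130:230,250:350],None,fx=6,fy=6,interpolation=3)
cv2.imwrite('pics/c6.png',b)
E
```

```text
t 9.7 tcp [ 509.5 -193.4   76.6] phi -173.3 pitch 88.5 q [ -1.  17. -25.  -2. -48.   9.] F [-0.4  0.8 -2.7] open 44.2
to go (tool mm) [16.6 -0.1  1.4]
```

View pics/c6.png

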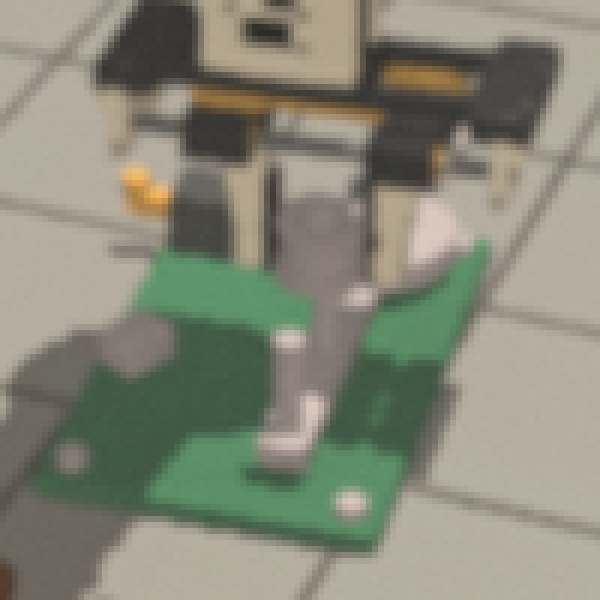

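Emit:
{"fn": "arm_command", "kwargs": {
  "commands": [4, 0, 2, 0, 30, 5, 0, 0, 0, 30, 5, 0, 0, 0, 30]
}}

```text
clock: 10.12
tool_pos: [0.5071, -0.1932, 0.0614]
orientation: [-90.9, 88.5, 95.8]
force: [-0.8, -0.6, -3.4]
opening: 0.0443
```

```bash
python3 - <<'E'
from h import *
o=st(); go(o,[.508,-.193,.040])
E
```

```text
t 10.12 tcp [ 507.1 -193.2   61.4] phi -173.3 pitch 88.5 q [ -1.  18. -27.  -2. -45.   9.] F [-0.8 -0.6 -3.4] open 44.3
to go (tool mm) [21.4  0.4 -1. ]
```

Emit:
{"fn": "arm_command", "kwargs": {
  "commands": [7, 0, 0, 0, 30, 6, 0, 0, 0, 30, 4, 0, 0, 0, 30, 0, 0, 0, 0, 30]
}}

```text
clock: 10.62
tool_pos: [0.5067, -0.1928, 0.0424]
orientation: [-88.1, 88.5, 98.6]
force: [0.6, 0.2, -3.8]
opening: 0.0436
```

```bash
python3 - <<'E'
from h import *
o=st(); go(o,[.508,-.193,.038])
E
```

```text
t 10.62 tcp [ 506.7 -192.8   42.4] phi -173.3 pitch 88.5 q [ -1.  20. -28.  -2. -43.   9.] F [ 0.6  0.2 -3.8] open 43.6
to go (tool mm) [ 4.4  0.4 -1.3]
```

Emit:
{"fn": "arm_command", "kwargs": {
  "commands": [2.5, 0, 0, 0, 30, 2, 0, 0, 0, 30, 0, 0, 0, 0, 30]
}}

```text
clock: 11.0
tool_pos: [0.5071, -0.1928, 0.038]
orientation: [-89.8, 88.5, 96.9]
force: [0.5, -0.5, -3.8]
opening: 0.0441
```

Emit:
{"fn": "arm_command", "kwargs": {
  "commands": [1, 0, 0, 0, 30, 0, 0, 0, 0, 52, 0, 0, 0, 0, 56, 0, 0, 0, 0, 62, 0, 0, 0, 0, 66]
}}

```text
clock: 11.62
tool_pos: [0.5083, -0.1929, 0.0383]
orientation: [-96.1, 88.6, 90.6]
force: [0.3, 0.2, -0.4]
opening: 0.0567
```

Emit:
{"fn": "arm_command", "kwargs": {
  "commands": [-20, 0, 0, 0, 66, -30, 0, 0, 0, 66, -30, 0, 0, 0, 66, 0, 0, 0, 0, 66]
}}

```text
clock: 12.12
tool_pos: [0.5081, -0.195, 0.1201]
orientation: [-92.8, 88.6, 93.9]
force: [0.0, 0.8, -0.8]
opening: 0.0576
```

```bash
python3 - <<'E'
from h import *
o=st()
a=np.radians(6.5); peg=np.array([.508,-.193,0])+.07*np.array([-np.sin(a),np.cos(a),0]); print(peg)
go(o,peg+[0,0,.11])
E
```

```text
t 12.12 tcp [ 508.1 -195.   120.1] phi -173.3 pitch 88.6 q [ -1.  14. -23.  -2. -53.   9.] F [ 0.   0.8 -0.8] open 57.6
[ 0.50007578 -0.12344997  0.        ]
to go (tool mm) [ 11.8 -71.7  -0.4]
```

Emit:
{"fn": "arm_command", "kwargs": {
  "commands": [0, -36, 0, 0, 45, 0, -36, 0, 0, 45, 0, 0, 0, 0, 45, 0, 0, 0, 0, 45]
}}

```text
clock: 12.62
tool_pos: [0.4985, -0.122, 0.1201]
orientation: [-89.2, 88.5, 97.5]
force: [0.4, -0.3, -0.2]
opening: 0.0396
```

```bash
python3 - <<'E'
from h import *
o=st(); go(o,[.5000,-.1235,.055])
s=snap('side','s6.png')
b=cv2.resize(s['frame'][130:230,250:350],None,fx=6,fy=6,interpolation=3)
cv2.imwrite('pics/c7.png',b)
E
```

```text
t 12.62 tcp [ 498.5 -122.   120.1] phi -173.3 pitch 88.5 q [  7.  11. -27.  -2. -52.   1.] F [ 0.4 -0.3 -0.2] open 39.6
to go (tool mm) [65.1  3.3 -1.3]
```

View pics/c7.png

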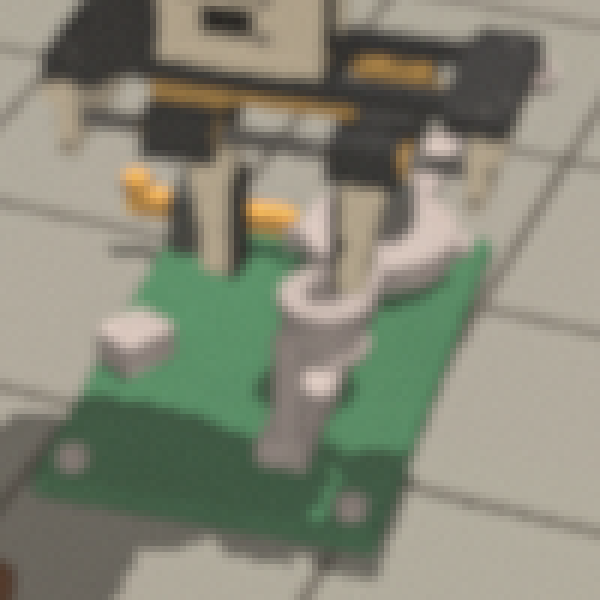

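The side picture shows the idler on the post (centre about (325,325) in the crop), its lower flange at the arm's face. I lower the open jaws over the peg.

Emit:
{"fn": "arm_command", "kwargs": {
  "commands": [15, 3, -1, 0, 45, 20, 0, 0, 0, 45, 0, 0, 0, 0, 45]
}}

```text
clock: 13.05
tool_pos: [0.4993, -0.126, 0.0819]
orientation: [-85.3, 88.5, 101.2]
force: [0.4, 1.0, 0.4]
opening: 0.0396
```

```bash
python3 - <<'E'
from h import *
o=st(); go(o,[.5000,-.1235,.052])
E
```

```text
t 13.05 tcp [ 499.3 -126.    81.9] phi -173.5 pitch 88.5 q [  7.  14. -29.  -2. -47.   1.] F [0.4 1.  0.4] open 39.6
to go (tool mm) [29.9 -1.7 -1.1]
```

Emit:
{"fn": "arm_command", "kwargs": {
  "commands": [10, -2, 0, 0, 45, 12, 0, 0, 0, 45, 8, 0, 0, 0, 45, 0, 0, 0, 0, 45]
}}

```text
clock: 13.55
tool_pos: [0.4991, -0.1239, 0.0499]
orientation: [-85.0, 88.5, 101.4]
force: [0.4, 0.7, 0.2]
opening: 0.0395
```

```bash
python3 - <<'E'
from h import *
o=st()
# pivot and peg path, contact finger inner face: tcp = peg - bedx*(open/2-7mm) ... tool -z is +x
a=np.radians(6.5);piv=np.array([.508,-.193])-.105*np.array([-np.sin(a),np.cos(a)]);print('pivot',piv)
for q in(0,.2,.38,.46,.49,.54):
    b=a-q; print(q,(piv+.175*np.array([-np.sin(b),np.cos(b)])).round(4))
E
```

```text
t 13.55 tcp [ 499.1 -123.9   49.9] phi -173.6 pitch 88.5 q [  7.  17. -31.  -2. -43.   1.] F [0.4 0.7 0.2] open 39.5
pivot [ 0.51988634 -0.29732504]
0 [ 0.5001 -0.1234]
0.2 [ 0.535 -0.123]
0.38 [ 0.566  -0.1285]
0.46 [ 0.5793 -0.1327]
0.49 [ 0.5842 -0.1346]
0.54 [ 0.5923 -0.138 ]
```

Emit:
{"fn": "arm_command", "kwargs": {
  "commands": [0, 0, -4, 0, 40, 0, 0, 0, 0, 25, 0, 0, 0, 0, 12, 0, 0, 0, 0, 5, 0, 0, 0, 0, 5]
}}

```text
clock: 14.18
tool_pos: [0.5021, -0.1234, 0.0505]
orientation: [-81.1, 88.5, 105.3]
force: [-3.3, 0.4, 1.8]
opening: 0.0132
```

```bash
python3 - <<'E'
from h import *
o=st()
E
```

```text
t 14.18 tcp [ 502.1 -123.4   50.5] phi -173.6 pitch 88.5 q [  7.  17. -30.  -2. -43.   1.] F [-3.3  0.4  1.8] open 13.2
```

Emit:
{"fn": "arm_command", "kwargs": {
  "commands": [0, 0.3, -8, 0, 5, 0, 0.7, -8, 0, 5, 0, 1, -8, 0, 5, 0, 1.4, -8, 0, 5]
}}

```text
clock: 14.68
tool_pos: [0.5311, -0.1232, 0.0501]
orientation: [-66.0, 88.3, 120.4]
force: [-12.5, 3.3, 14.2]
opening: 0.0134
```

```bash
cat >> h.py <<'E'
def arc(qt):
    o=st(); a=np.radians(6.5); piv=np.array([.51989,-.29733]); p=o['tool_pos'][:2]-piv
    print('q est',round(a-np.arctan2(-p[0],p[1]),3),'r',round(np.hypot(*p)*1000,1))
    b=a-qt; go(o,[*(piv+.175*np.array([-np.sin(b),np.cos(b)])),.0505])
E
python3 -c "
from h import *
arc(.33)"
```

```text
t 14.68 tcp [ 531.1 -123.2   50.1] phi -173.6 pitch 88.3 q [  6.  20. -26.  -2. -45.   2.] F [-12.5   3.3  14.2] open 13.4
q est 0.178 r 174.5
to go (tool mm) [ -0.8   6.1 -25.8]
```

Emit:
{"fn": "arm_command", "kwargs": {
  "commands": [-0.8, 1.5, -7, 0, 5, -0.5, 1.5, -7, 0, 5, -0.5, 2, -7, 0, 5, 0, 2, -6, 0, 5]
}}

```text
clock: 15.18
tool_pos: [0.5551, -0.1268, 0.0504]
orientation: [-52.4, 87.9, 133.9]
force: [-5.8, 1.0, 7.0]
opening: 0.0131
```

```bash
python3 -c "
from h import *
arc(.47)"
```

```text
t 15.18 tcp [ 555.1 -126.8   50.4] phi -173.7 pitch 87.9 q [  6.  22. -23.  -2. -47.   2.] F [-5.8  1.   7. ] open 13.1
q est 0.317 r 174.2
to go (tool mm) [ -1.    9.3 -25. ]
```

Emit:
{"fn": "arm_command", "kwargs": {
  "commands": [-0.5, 2, -7, 0, 5, -0.4, 2.5, -7, 0, 5, -0.4, 2.5, -7, 0, 5, -0.2, 2.5, -6, 0, 5, 0, 0, 0, 0, 5]
}}

```text
clock: 15.8
tool_pos: [0.5814, -0.1347, 0.0504]
orientation: [-43.5, 87.6, 142.8]
force: [-7.0, 2.5, 6.5]
opening: 0.0135
```

```bash
python3 -c "
from h import *
arc(.485)"
```

```text
t 15.8 tcp [ 581.4 -134.7   50.4] phi -173.7 pitch 87.6 q [  5.  24. -19.  -2. -49.   3.] F [-7.   2.5  6.5] open 13.5
q est 0.475 r 173.8
to go (tool mm) [-0.2 -0.2 -2. ]
```

Emit:
{"fn": "arm_command", "kwargs": {
  "commands": [-0.2, 1.2, -3.5, 0, 5, 0, 0, 0, 0, 5, 0, 0, 0, 0, 5]
}}

```text
clock: 16.18
tool_pos: [0.5836, -0.1356, 0.0504]
orientation: [-40.6, 87.3, 145.6]
force: [-7.7, 2.3, 6.1]
opening: 0.0133
```

```bash
python3 - <<'E'
from h import *
arc(.50)
t=snap('top');s=snap('side')
a=cv2.resize(t['frame'][130:250,275:405],None,fx=3,fy=3,interpolation=3)
b=cv2.resize(s['frame'][130:230,240:340],None,fx=4,fy=4,interpolation=3)
a=np.vstack([a,np.zeros((40,390,3),np.uint8)])
cv2.imwrite('pics/c8.png',np.hstack([a,b])); st()
E
```

```text
t 16.18 tcp [ 583.6 -135.6   50.4] phi -173.8 pitch 87.3 q [  4.  24. -18.  -2. -50.   3.] F [-7.7  2.3  6.1] open 13.3
q est 0.488 r 173.8
to go (tool mm) [-0.2 -0.1 -2.3]
t 16.27 tcp [ 583.5 -135.6   50.4] phi -173.8 pitch 87.3 q [  4.  24. -18.  -2. -50.   3.] F [-7.7  2.7  5.2] open 13.5
```

View pics/c8.png

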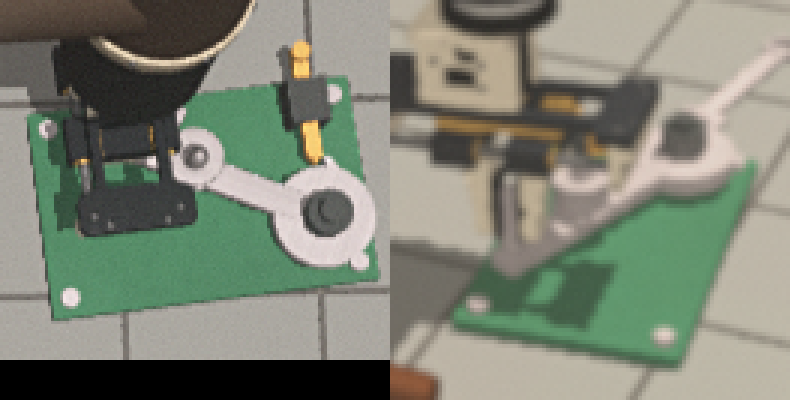

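```bash
python3 - <<'E'
from h import *
s=snap('side'); x,y=260,150
im=cv2.resize(s['frame'][y:y+60,x:x+80],None,fx=9,fy=9,interpolation=3)
a=np.radians(6.5)-.488; P=np.r_[np.array([.51989,-.29733])+.105*np.array([-np.sin(a),np.cos(a)]),0]
th=np.linspace(0,2*np.pi,60)
for z,r,c in((.066,.022,(0,0,255)),(.042,.022,(0,255,255)),(.036,.022,(0,0,255)),(.078,.0025,(255,0,0))):
    q=((proj(s,P+np.c_[r*np.cos(th),r*np.sin(th),0*th+z])+[1.4,0]-[x,y]+.5)*9).astype(np.int32)
    cv2.polylines(im,[q],True,c,1)
cv2.imwrite('pics/c9.png',im); st()
E
```

```text
t 16.32 tcp [ 583.5 -135.6   50.4] phi -173.8 pitch 87.3 q [  4.  24. -18.  -2. -50.   3.] F [-8.1  1.2  4.9] open 13.4
```

View pics/c9.png

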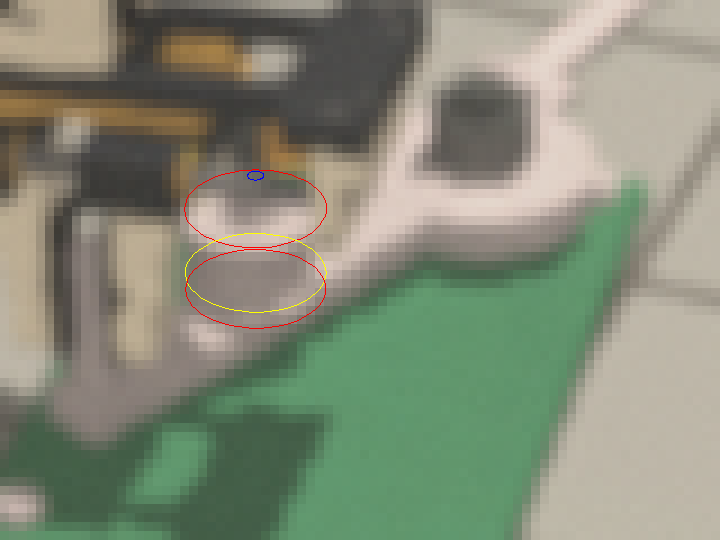

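```bash
python3 -c "
from h import *
st(); close_job()"
```

```text
t 16.32 tcp [ 583.5 -135.6   50.4] phi -173.8 pitch 87.3 q [  4.  24. -18.  -2. -50.   3.] F [-8.1  1.2  4.9] open 13.4
the job is handed in; nothing more can be done
```

I lifted the grey steel idler out of the box and set it over the post. I then gripped the peg and pushed the arm past the click to about 0.49 rad (stop at 0.54). I handed the job in at 16.3 s with the gripper still holding it there.

**Last checks**
- **Seating:** the idler's outline in the last side picture matched a model fully seated at 36 mm, to about a pixel. The force dropped from about −3.8 N to −0.4 N on release.
- **Hold:** the arm angle comes from the tool position, and the last top picture gave about 0.48 rad. The force at the end was about 8 N against the push, which fits the spring.
- **Pawl:** that picture shows it near the hub. I saw the force rise to about 12 N and fall again, but did not measure the click itself.

**What disagreed**
- **Side camera:** it read about 1.4 px (a few mm) off at the tensioner against the tool position. I corrected for this by comparing positions within the same picture.
- **Tool tilt:** the tool crept to 2.7° off vertical and could not be corrected with the moves available.
- **Upward force:** gripping the peg put up to 14 N of upward force on the tool during the push, and 5 N remained at the end.

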